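Load the rod steriliser and start its cycle

TASK

The steriliser on the bench was left running: first turn its selector back to off (the bar-shaped mark). Then, with it off, stand every stirring rod from the bench end-down in the steriliser's wells, one to a well and fully down, and finally turn the selector to the two-dot mark to start the cycle. Leave the flask and the beaker standing where they are.

Things in the scene. Friction and masses are not known exactly. Their poses are not given: they have to be found in the camera images.
- steriliser: Fixed pale steriliser cabinet, 170 (x) by 280 (y) by 90 mm high; origin at the centre of its underside on the bench, own z up, own -x its front (roughly towards the robot). In its flat top are five open square wells with dark frames, in one row along its own y, 52 mm apart, 40 mm behind the centre; the selector knob stands in front of them, 45 mm before the centre.
- selector (a joint): Knob angle in rad, 0 to 2.42, growing CLOCKWISE seen from above; at 0 the white line on one end of its bar points along the cabinet's own -x. The four marks printed round it, 0.8 rad apart: 0 = off (bar-shaped mark), 0.8 = one dot, 1.6 = two dots, 2.4 = three dots. It has even friction (about 0.04 Nm) and stays where it is left.
- selector_grip (a point): Point on the knob's axis to put the TCP, 37 mm above the cabinet top. The knob is a black upright bar grip 42 mm long, 14 mm thick, its top 44 mm above the cabinet top, on a round disc 44 mm across whose top is 14 mm above the cabinet top, over a grey base 68 mm across. Only the position is meant.
- well0 (a point): Centre of the mouth of well 0, level with the cabinet top, 90 mm over the bench. Each well is 26 mm square, 75 mm deep, its sides along the cabinet's own x and y. Wells are numbered along the cabinet's own y, well 0 at its -y end.
- well1 (a point): Centre of the mouth of well 1, level with the cabinet top.
- well2 (a point): Centre of the mouth of well 2, level with the cabinet top.
- well3 (a point): Centre of the mouth of well 3, level with the cabinet top.
- well4 (a point): Centre of the mouth of well 4, level with the cabinet top.
- rod0: Stainless stirring rod, straight bar of square section 16 by 16 mm, 150 mm long, both ends alike, about 80 g, lying flat on the bench at the start; origin at its centre, own x along its length. Stood in a well its centre is at the level of the cabinet top. May be absent (three to five rods are present).
- rod1: Stainless stirring rod, straight bar of square section 16 by 16 mm, 150 mm long, both ends alike, about 80 g, lying flat on the bench at the start; origin at its centre, own x along its length. Stood in a well its centre is at the level of the cabinet top. May be absent (three to five rods are present).
- rod2: Stainless stirring rod, straight bar of square section 16 by 16 mm, 150 mm long, both ends alike, about 80 g, lying flat on the bench at the start; origin at its centre, own x along its length. Stood in a well its centre is at the level of the cabinet top. May be absent (three to five rods are present).
- rod3: Stainless stirring rod, straight bar of square section 16 by 16 mm, 150 mm long, both ends alike, about 80 g, lying flat on the bench at the start; origin at its centre, own x along its length. Stood in a well its centre is at the level of the cabinet top. May be absent (three to five rods are present).
- rod4: Stainless stirring rod, straight bar of square section 16 by 16 mm, 150 mm long, both ends alike, about 80 g, lying flat on the bench at the start; origin at its centre, own x along its length. Stood in a well its centre is at the level of the cabinet top. May be absent (three to five rods are present).
- flask: Bystander: clear conical flask, 86 mm across, 134 mm high; origin under its centre.
- beaker: Bystander: white beaker, 72 mm across, 85 mm high; origin under its centre.
Mind the look-alikes: they are no part of the job. Leave any purple look-alike of the rod1 alone.

How it is judged (in metres and radians):
On the way, in this order (a step that is already met when the one before it is completed fails the run):
1. the selector is at off (value of joint selector below 0.2 rad), for 0.2 s.
2. every rod stands in a well while the selector is still at off ((horizontal distance between rod0 and well0 below 0.014 m or horizontal distance between rod0 and well1 below 0.014 m or horizontal distance between rod0 and well2 below 0.014 m or horizontal distance between rod0 and well3 below 0.014 m or horizontal distance between rod0 and well4 below 0.014 m) and angle between the x axis of each of rod0, rod1, rod2, rod3, rod4 and the z axis of steriliser, either way round below 0.25 rad and height (world z) of each of rod0, rod1, rod2, rod3, rod4 below 0.1 m and (horizontal distance between rod1 and well0 below 0.014 m or horizontal distance between rod1 and well1 below 0.014 m or horizontal distance between rod1 and well2 below 0.014 m or horizontal distance between rod1 and well3 below 0.014 m or horizontal distance between rod1 and well4 below 0.014 m) and (horizontal distance between rod2 and well0 below 0.014 m or horizontal distance between rod2 and well1 below 0.014 m or horizontal distance between rod2 and well2 below 0.014 m or horizontal distance between rod2 and well3 below 0.014 m or horizontal distance between rod2 and well4 below 0.014 m) and (horizontal distance between rod3 and well0 below 0.014 m or horizontal distance between rod3 and well1 below 0.014 m or horizontal distance between rod3 and well2 below 0.014 m or horizontal distance between rod3 and well3 below 0.014 m or horizontal distance between rod3 and well4 below 0.014 m) and (horizontal distance between rod4 and well0 below 0.014 m or horizontal distance between rod4 and well1 below 0.014 m or horizontal distance between rod4 and well2 below 0.014 m or horizontal distance between rod4 and well3 below 0.014 m or horizontal distance between rod4 and well4 below 0.014 m) and value of joint selector below 0.25 rad), for 0.2 s.
At the end, for the whole second after the job is handed in: Every rod present stands in a well, at the bottom (centre below 100 mm over the bench, within 14 mm of a well's axis, within 0.25 rad of upright) and at rest, and the selector is at the two-dot mark (1.6 rad, within 0.2) ((horizontal distance between rod0 and well0 below 0.014 m or horizontal distance between rod0 and well1 below 0.014 m or horizontal distance between rod0 and well2 below 0.014 m or horizontal distance between rod0 and well3 below 0.014 m or horizontal distance between rod0 and well4 below 0.014 m) and angle between the x axis of each of rod0, rod1, rod2, rod3, rod4 and the z axis of steriliser, either way round below 0.25 rad and height (world z) of each of rod0, rod1, rod2, rod3, rod4 below 0.1 m and (horizontal distance between rod1 and well0 below 0.014 m or horizontal distance between rod1 and well1 below 0.014 m or horizontal distance between rod1 and well2 below 0.014 m or horizontal distance between rod1 and well3 below 0.014 m or horizontal distance between rod1 and well4 below 0.014 m) and (horizontal distance between rod2 and well0 below 0.014 m or horizontal distance between rod2 and well1 below 0.014 m or horizontal distance between rod2 and well2 below 0.014 m or horizontal distance between rod2 and well3 below 0.014 m or horizontal distance between rod2 and well4 below 0.014 m) and (horizontal distance between rod3 and well0 below 0.014 m or horizontal distance between rod3 and well1 below 0.014 m or horizontal distance between rod3 and well2 below 0.014 m or horizontal distance between rod3 and well3 below 0.014 m or horizontal distance between rod3 and well4 below 0.014 m) and (horizontal distance between rod4 and well0 below 0.014 m or horizontal distance between rod4 and well1 below 0.014 m or horizontal distance between rod4 and well2 below 0.014 m or horizontal distance between rod4 and well3 below 0.014 m or horizontal distance between rod4 and well4 below 0.014 m) and linear speed of each of rod0, rod1, rod2, rod3, rod4 below 0.03 m/s and value of joint selector between 1.4 and 1.8 rad); the robot touches nothing.
It fails at once if the flask is shoved more than 30 mm or tipped over (distance of flask from where it was at the start of the episode above 0.03 m or angle between flask's own z axis and vertical above 0.5 rad).
It fails at once if the beaker is shoved more than 30 mm or tipped over (distance of beaker from where it was at the start of the episode above 0.03 m or angle between beaker's own z axis and vertical above 0.5 rad).
Of rod0, rod1, rod2, rod3, rod4 only 3 to 5 are there at a start; the rules pass over those that are not, and their reading is None.
At some moment in a run one of rod0, rod1, rod2, rod3, rod4 may be knocked a few centimetres aside while the robot is not near it.
Once in a run the grip may slacken for a moment while it holds something.
It also fails if it takes over 210 s, if anything falls off the work surface, if the arm or the gripper's body presses on something with over 40 N, if the wrist force passes 120 N, or if a joint passes its speed limit or range.

ROBOT

A 7-joint arm with a two-finger parallel gripper is mounted at the origin on the work surface. World frame = base frame: x ahead of the robot, y to its left, z up, the work surface at z = 0. Lengths are in mm, angles in rad, forces in N, time in s.
With the tool pointing down it reaches from about 400 to 875 mm from the base axis. Payload 19.3 kg.
Tool frame: the origin (TCP) lies between the finger pads, 19 mm behind the fingertips; this is the grasp point; z points along the fingers, y is the line along which they close (so a half turn about z gives the same grasp; the last joint's range is limited). The gripper opens to 85 mm and grips with 20 to 120 N. Pads are 22 mm wide; open, the fingers measure 114 mm over their backs; the gripper's body (76 mm by 85 mm) begins 54 mm behind the grasp point. The pads swing forward as they close: fully open they stand 13 mm farther back than shut.
Start: joints at [-1.326, 0.521, -0.036, 1.599, 0.021, 1.021, -0.113], TCP at [193.535, 594.272, 249.991] pointing down, gripper open.
Joint ranges: [-2.91, 2.91], [-0.3, 2.13], [-1.5, 1.42], [0.17, 2.43], [-1.26, 4.41], [0.16, 1.93], [-2.52, 2.52]. Speed limits (rad/s): [1.89, 1.89, 2.39, 2.39, 3.01, 3.01, 3.01].

INTERFACE

Orientations are given as a 3x3 rotation matrix whose columns are the frame's x, y, z axes.
In Python, from workcell import movep, movel, goto_joints, open_gripper, clamp, wait, inverse_kinematics, read_state, camera, PlanningError, finish_job gives the robot as it stands. Calls block until the motion is done:
- movep(position, orientation): joint-space move of the TCP to a pose.
- movel(position, frame=None, max_speed=150, guard=None): straight line of the TCP; frame=None keeps the orientation; max_speed is the mean speed in mm/s. With guard (N) it stops when the force on the tool has changed by that much, and returns True; else False.
- goto_joints(angles): joint-space move.
- open_gripper() and clamp(): open the fingers fully, or close them until they stop; the grip force is fixed at half the most.
- wait(seconds).
- inverse_kinematics(position, orientation): joint angles nearest the present ones, or None.
- read_state(): the state.
- camera(name): name is "side" or "top"; returns a dict with "image" (400x640x3 uint8, blue, green, red), "range_z" (400x640 float32, mm along the optical axis (not along the pixel's ray), 0 where there is no reading), "fx", "fy", "cx", "cy" (pixels), "cam_to_world" (4x4, takes a point from camera to world coordinates). Camera axes: x right, y up, looking along -z (the intrinsics and any distortion apply to the point x, -y, -z); pixel columns grow to the right and rows downward; lengths in mm; the calibration is good to about 2 mm. A picture is of the moment at which its call begins.
A pose or a line that the arm cannot do raises PlanningError and nothing moves.
- finish_job(): hands the job in; it is judged then, once.
The state is a dict: "time": time; "qpos": joint angles; "qvel": joint speeds; "joint_efforts": joint torques, N m; "eef_pos": TCP position; "tool_rot": TCP orientation; "ft_force": force on the tool from outside, world axes, zero at the start; "torque": the same for the moment, N m; "finger_gap": finger opening in mm; "gripper_force": force on a finger pad.
Only numpy, scipy, OpenCV 4.12 (cv2) and the standard library are available. Lean on these libraries where they do the work, as an engineer would, in place of code of your own. Each camera call takes 0.05 s, during which the arm holds its last target. There are 200 camera calls.

## Working session

There is one attempt and no reset: what is moved stays moved. The work goes in short steps, each a Python script; the robot and the scene stay as the last script left them, time stands still between calls to the robot, and variables do not carry over. Pictures are saved under pics/ and viewed, at most 14 in all, crops included, and the job is handed in when it is done.

```bash
ls; mkdir -p pics; python3 - <<'E'
from workcell import *
import cv2,numpy as np
for n in("top","side"):
    c=camera(n); cv2.imwrite(f"pics/{n}0.png",c["image"]); np.savez(f"{n}0.npz",**c)
    print(n,c["fx"],c["fy"],c["cx"],c["cy"],c["cam_to_world"].round(3).tolist(),[k for k in c])
s=read_state(); print(s["time"],s["eef_pos"],s["tool_rot"].round(3).tolist() if hasattr(s["tool_rot"],'round') else s["tool_rot"])
E
```

```text
pics
top 450.3875696420688 450.3875696420688 316.71592475025074 194.4288301579914 [[-0.019, 0.984, -0.174, 397.242], [-1.0, -0.017, 0.013, 31.471], [0.01, 0.175, 0.985, 1245.905], [0.0, 0.0, 0.0, 1.0]] ['image', 'range_z', 'fx', 'fy', 'cx', 'cy', 'cam_to_world']
side 402.4564672456947 402.4564672456947 322.04093743632745 198.4489668827809 [[0.98, 0.155, -0.128, 483.09], [-0.2, 0.685, -0.7, -579.399], [-0.021, 0.711, 0.703, 697.905], [0.0, 0.0, 0.0, 1.0]] ['image', 'range_z', 'fx', 'fy', 'cx', 'cy', 'cam_to_world']
0.1 [193.46589275 594.01234224 249.52672513] [[-0.951, 0.31, -0.0], [0.31, 0.951, -0.001], [-0.0, -0.001, -1.0]]
```

View pics/top0.png

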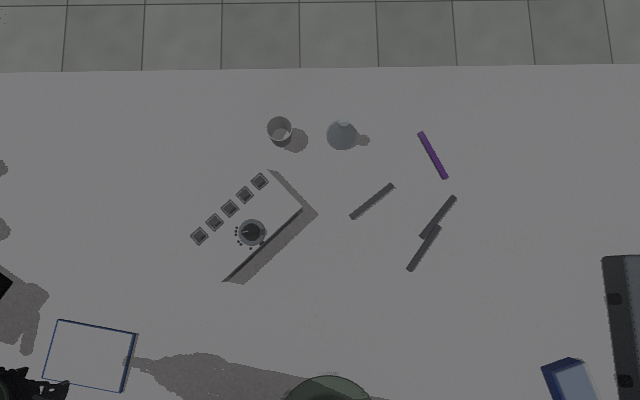

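View pics/side0.png

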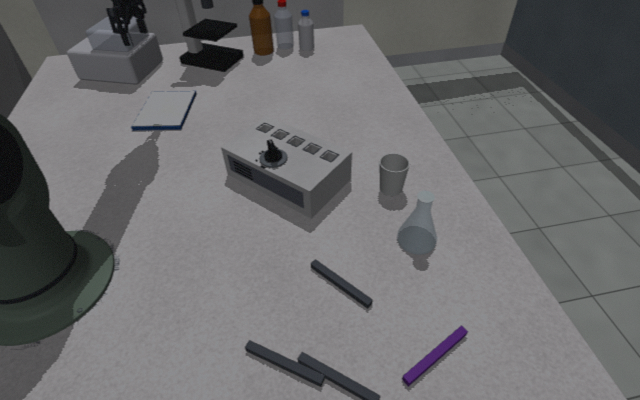

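The top view shows the steriliser with its wells from (199,236) to (260,181) and the knob at (252,232). Three dark rods lie at (372,201), (438,216) and (424,248), and the last two touch. The purple look-alike is at (432,155), the beaker at (280,130) and the flask at (342,136). The side view agrees. Next: an enlarged crop and the measurements.

```bash
cat > h.py <<'E'
import numpy as np,cv2
from workcell import *
def ray(c,u,v):
    d=np.array([(u-c["cx"])/c["fx"],-(v-c["cy"])/c["fy"],-1.]); T=c["cam_to_world"]
    return T[:3,3],T[:3,:3]@d
def onplane(c,u,v,z):
    o,d=ray(c,u,v); return o+d*(z-o[2])/d[2]
def cloud(c):
    v,u=np.mgrid[:400,:640]; r=c["range_z"]
    d=np.stack([(u-c["cx"])/c["fx"],-(v-c["cy"])/c["fy"],-np.ones_like(r)],-1)*r[...,None]
    return d@c["cam_to_world"][:3,:3].T+c["cam_to_world"][:3,3]
def tri(a,b):
    (o,d),(p,e)=a,b
    s,t=np.linalg.lstsq(np.stack([d,-e],1),p-o,rcond=None)[0]
    A,B=o+s*d,p+t*e; return (A+B)/2,np.linalg.norm(A-B)
def rods(c,xl=(250,800),yl=(-460,-30)):
    """dark grey blobs on the bench -> contours"""
    P=cloud(c); im=c["image"].astype(int)
    m=(im.max(2)<75)&(im.max(2)-im.min(2)<25)&(P[...,0]>xl[0])&(P[...,0]<xl[1])&(P[...,1]>yl[0])&(P[...,1]<yl[1])&(c["range_z"]>0)&(P[...,2]<40)
    return m.astype(np.uint8)*255,P
E
python3 - <<'E'
from h import *
t=dict(np.load("top0.npz"));s=dict(np.load("side0.npz"))
im=t["image"]; g=lambda a:np.clip(a.astype(float)*1.7,0,255).astype(np.uint8)
a=cv2.resize(g(im[165:265,180:290]),None,fx=5,fy=5,interpolation=2)
b=cv2.resize(g(im[120:280,340:465]),None,fx=3,fy=3.125,interpolation=2)[:500]
e=cv2.resize(g(s["image"][115:215,215:355]),None,fx=3,fy=3)
cv2.imwrite("pics/crop0.png",cv2.resize(np.hstack([a,b[:500]]),(800,430)))
for n,c in(("top",t),("side",s)):
    m,P=rods(c); cv2.imwrite(f"pics/m_{n}.png",m)
    k,l,st,ce=cv2.connectedComponentsWithStats(m)
    for i in range(1,k):
        if st[i,4]>60:
            q=P[l==i]; h=[cv2.minAreaRect(q[:,:2].astype(np.float32))]
            print(n,st[i],ce[i].round(1),"z",np.percentile(q[:,2],[5,50,95]).round(1),h)
P=cloud(t)
for u,v in((400,300),(215,235),(285,210),(252,232)): print((u,v),P[v,u].round(1))
# well frames: dark on top
z=cloud(t)[...,2]
gi=im.max(2)
m=((gi<60)&(np.indices(z.shape)[1]>185)&(np.indices(z.shape)[1]<275)&(np.indices(z.shape)[0]>170)&(np.indices(z.shape)[0]<246)).astype(np.uint8)
k,l,st,ce=cv2.connectedComponentsWithStats(m)
for i in range(1,k):
    if st[i,4]>15: print(st[i],ce[i].round(1),onplane(t,*ce[i],90).round(1))
print(gi[228:246:1,190:210:1])
E
```

```text
top [417 134  31  46  72] [430.9 157.5] z [ 4.  11.7 18.2] [((719.6669311523438, -308.5190124511719), (148.79266357421875, 18.878002166748047), 32.5275764465332)]
top [349 183  45  37 313] [371.3 200.8] z [ 4.2 15.8 20.8] [((596.7887573242188, -138.07916259765625), (15.934178352355957, 153.506591796875), 37.224124908447266)]
top [406 195  51  77 706] [430. 233.] z [ 7.5 16.3 20.2] [((506.1942443847656, -294.87152099609375), (39.70452117919922, 244.39361572265625), 53.61841583251953)]
side [311 260  61  49 704] [341.5 284.1] z [ 1.5 14.8 17.6] [((595.2802124023438, -137.94810485839844), (16.328292846679688, 149.107421875), 37.62962341308594)]
side [ 245  341  135   59 1985] [311.1 370.8] z [ 3.  15.6 17.8] [((506.4698181152344, -294.014892578125), (35.65978240966797, 242.67010498046875), 53.42683410644531)]
(400, 300) [ 324.6 -204.     5.1]
(215, 235) [501.2 278.7  87.5]
(285, 210) [562.   98.5  93. ]
(252, 232) [503.1 178.2 131. ]
[258 176   7  12  27] [261.2 182.6] [635.8 160.3  90. ]
[243 195   7   6  23] [245.9 197.4] [597.3 200.   90. ]
[229 207   7   7  25] [232.2 210. ] [564.8 
[... 1011 characters left out ...]
  89  64
  101 120]
 [126 104  72  82  75  59  56  58  58  61  51  48  48  51  77  77  79  99
  120 124]
 [125 126 105  82 101  81  59  58  58  57  58  51  49  76  79  81 119 125
  124 121]
 [123 124 126  91  77 101  79  58  57  55  55  60  79  70  70 118 126 122
  122 122]
 [122 123 125 126  92  90  89  68  56  57  57  84  67  91 122 127 123 123
  122 123]
 [122 122 123 123 128  83  76  88  66  64  84  67  91 121 123 121 121 123
  124 122]
 [122 123 122 123 124 114  77  84  86  87  65  90 119 125 123 125 123 124
  122 124]
 [122 124 124 123 124 124 103  73  71  64  90 120 124 123 123 124 122 123
  123 122]
 [123 123 122 123 124 124 126 114  87  84 120 125 124 122 122 124 123 124
  122 124]]
```

View pics/crop0.png

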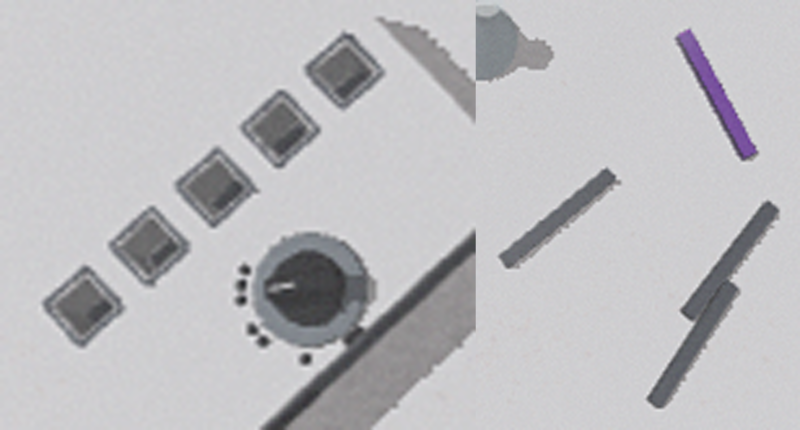

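The crop shows the white line pointing left, at the three dots (crop 243,285). The bar mark is at lower right (352,335), one dot at (305,358) and two dots at (258,335). Three steel-grey rods match the description, and the purple bar is the look-alike to leave alone.

```bash
python3 - <<'E'
from h import *
t=dict(np.load("top0.npz"));s=dict(np.load("side0.npz"))
def wells(c,box,th):
    u0,v0,u1,v1=box; g=c["image"].max(2)[v0:v1,u0:u1]
    m=(g<th).astype(np.uint8); out=[]
    for k in cv2.findContours(m,cv2.RETR_EXTERNAL,cv2.CHAIN_APPROX_NONE)[0]:
        if cv2.contourArea(k)>40:
            M=cv2.moments(cv2.convexHull(k)); out.append((M["m10"]/M["m00"]+u0,M["m01"]/M["m00"]+v0,cv2.contourArea(k)))
    return np.array(sorted(out))
a=wells(t,(180,165,275,250),108); 
b=wells(s,(250,115,345,165),int(0+115))
print(a.round(1).tolist());print(b.round(1).tolist())
print(s["image"].max(2)[118:140,256:290:2])
P=cloud(t)
for n,c in(("top",t),("side",s)):
    P=cloud(c); q=P[(P[...,2]>122)&(P[...,2]<140)&(abs(P[...,0]-507)<45)&(abs(P[...,1]-180)<45)]
    print(n,len(q),q.mean(0).round(1),cv2.minAreaRect(q[:,:2].astype(np.float32)))
    w=(c["image"].min(2)>85)&(P[...,2]>118)&(P[...,2]<145)&(abs(P[...,0]-507)<30)&(abs(P[...,1]-180)<30)
    print("white",P[w].round(0).tolist()[:12])
    # cabinet top plane
    q=P[(abs(P[...,0]-540)<25)&(abs(P[...,1]-215)<25)]; print(np.median(q[:,2]))
E
```

```text
[[198.7, 235.9, 189.0], [214.0, 222.1, 189.5], [229.3, 208.2, 187.5], [244.3, 194.5, 180.0], [255.4, 235.2, 724.0], [259.0, 181.1, 180.0]]
[[264.6, 127.4, 96.5], [272.1, 153.9, 450.5], [279.7, 134.0, 106.5], [295.4, 140.9, 119.0], [311.6, 148.1, 127.0], [328.9, 155.6, 130.0]]
[[135 136 136 139 140 138 143 141 138 139 140 138 139 142 140 140 142]
 [137 132 138 138 141 139 138 140 139 140 141 140 139 141 139 140 138]
 [137 137 137 139 140 140 139 141 140 142 141 137 139 137 140 143 142]
 [136 140 140 138 140 142 139 140 140 140 139 138 139 139 142 142 141]
 [137 136 141 136 118 135 140 140 142 139 140 142 141 136 139 140 139]
 [136 139 137 118  68  84 125 142 140 138 142 142 138 138 138 140 140]
 [140 140 121  78 108 115  88 127 141 140 139 140 140 139 138 138 140]
 [140 134  90  79  78  93 102  84 118 137 140 139 139 137 138 138 136]
 [138 103 102  85  73  79  87  99  65 114 141 141 141 139 139 137 136]
 [119  76  94  73  73  78  82  84  74 127 137 140 141 141 140 138 138]
 [ 94 101  73  69  71  80  81  74  94 138 138 135 132 136 138 136 135]
 [100  69  65  71  71  78  74  88 139 140 
[... 581 characters left out ...]
72  81 135 135]
 [141 143 141 140 142 142 142 138 139 139 100  68  70  76 133 139 136]
 [140 143 141 142 142 142 127 100 124 139 138 120  70 115 139 140 118]]
top 101 [506.4 184.7 133.4] ((506.6899719238281, 185.44317626953125), (14.184353828430176, 41.16642761230469), 11.174519538879395)
white [[506.0, 195.0, 133.0], [505.0, 192.0, 136.0], [505.0, 190.0, 135.0]]
91.22669981411241
side 98 [507.6 179.2 131.2] ((507.69024658203125, 184.0384521484375), (14.526734352111816, 40.40230941772461), 11.250240325927734)
white [[508.0, 202.0, 136.0], [510.0, 200.0, 134.0], [512.0, 197.0, 133.0], [511.0, 190.0, 135.0], [513.0, 189.0, 133.0], [513.0, 181.0, 136.0], [515.0, 181.0, 132.0]]
90.04319768364655
```

```bash
cat >> h.py <<'E'
tw=[(198.7,235.9),(214,222.1),(229.3,208.2),(244.3,194.5),(259,181.1)]
sw=[(264.6,127.4),(279.7,134),(295.4,140.9),(311.6,148.1),(328.9,155.6)]
E
python3 - <<'E'
from h import *
t=dict(np.load("top0.npz"));s=dict(np.load("side0.npz"))
W=np.array([tri(ray(t,*a),ray(s,*b))[0] for a,b in zip(tw,sw)])
print(W.round(1),[round(tri(ray(t,*a),ray(s,*b))[1],1) for a,b in zip(tw,sw)],np.linalg.norm(np.diff(W,axis=0),axis=1).round(1))
for n,c,p in(("t",t,tw),("s",s,sw)): print(n,np.array([onplane(c,*q,90) for q in p]).round(1)[:,:2].tolist())
# line fit with 52 mm pitch
y=(W[0]-W[4])[:2]; y/=np.linalg.norm(y); x=np.array([y[1],-y[0]])
yaw=np.arctan2(x[1],x[0]); c=W[:,:2].mean(0); k=c-85*x
print("yaw",yaw,"centre well",c,"knob",k,"wells",[ (c+52*i*y).round(1) for i in range(-2,3)])
f=-x; d=np.array([-np.sin(np.radians(11.2)),np.cos(np.radians(11.2))])
ang=np.arctan2(f[1],f[0])-np.arctan2(d[1],d[0]); print("sel",ang%(2*np.pi))
# rods: split blob with lower-level: tops from cloud both views
for n,cc in(("t",t),("s",s)):
    m,P=rods(cc); k,l,st,ce=cv2.connectedComponentsWithStats(m)
    i=1+np.argmax(st[1:,4]); q=P[l==i]; q=q[q[:,2]>10,:2].astype(np.float32)
    # kmeans-ish line split
    from numpy.linalg import svd
    _,lab,_=cv2.kmeans(q,2,None,(3,100,.1),5,cv2.KMEANS_PP_CENTERS)
    for j in(0,1):
        r=q[lab[:,0]==j]; print(n,cv2.minAreaRect(r))
E
```

```text
[[499.4 319.5  90.6]
 [534.3 281.3  90.4]
 [569.5 242.5  90.6]
 [604.3 204.1  90.8]
 [639.5 166.1  90.4]] [np.float64(0.0), np.float64(0.3), np.float64(0.2), np.float64(1.1), np.float64(0.8)] [51.8 52.3 51.9 51.8]
t [[499.4, 319.7], [534.2, 281.4], [569.7, 242.6], [605.0, 204.2], [640.0, 166.1]]
s [[499.4, 320.5], [534.5, 281.9], [569.5, 243.4], [603.9, 205.0], [639.2, 166.5]]
yaw 0.7398721572385027 centre well [569.39568537 242.71078175] knob [506.61853115 185.40433439] wells [array([639.5, 165.9]), array([604.5, 204.3]), array([569.4, 242.7]), array([534.3, 281.1]), array([499.3, 319.5])]
sel 2.1151916078100337
t ((554.2061767578125, -330.94744873046875), (33.913597106933594, 124.08487701416016), 52.46866226196289)
t ((458.03643798828125, -256.8977355957031), (36.48577880859375, 121.61410522460938), 53.035675048828125)
s ((458.68304443359375, -258.3745422363281), (35.5716667175293, 123.36489868164062), 53.284584045410156)
s ((551.4843139648438, -334.0119934082031), (33.24201202392578, 121.03577423095703), 48.93578338623047)
```

Wells come out at z≈90.5 with a 52 mm pitch, which agrees in both views. The knob is at (506.6, 185.4) and the selector reads ≈2.12 rad. Turning it to off now.

```bash
cat >> h.py <<'E'
YAW=0.7399; WC=np.array([569.4,242.7]); CX=np.array([np.cos(YAW),np.sin(YAW)]); CY=np.array([-CX[1],CX[0]])
KN=WC-85*CX
WELL=[WC+52*i*CY for i in range(-2,3)]
def down(th):  # tool down, tool y at heading th
    y=np.array([np.cos(th),np.sin(th),0]); z=np.array([0,0,-1.]); return np.stack([np.cross(y,z),y,z],1)
def knob(val): # bar direction heading at selector value (clockwise), tool y across it
    return down(YAW+np.pi-val-np.pi/2)
def turn(v0,v1):
    p=lambda z:[*KN,z]
    movep(p(260),knob(v0)); movel(p(127),max_speed=120,guard=15)
    clamp(); print("gap",read_state()["finger_gap"])
    n=int(np.ceil(abs(v1-v0)/0.35))
    for v in np.linspace(v0,v1,n+1)[1:]: movel(p(127),knob(v))
    s=read_state(); print("q",np.round(s["qpos"],2),"torque",np.round(s["torque"],2),"F",np.round(s["ft_force"],1))
    open_gripper(); movel(p(260))
def snap(n,box=None,f=1,gain=1.7):
    c=camera(n); i=len(__import__("os").listdir("pics")); im=c["image"]
    if box: im=im[box[1]:box[3],box[0]:box[2]]
    im=np.clip(cv2.resize(im,None,fx=f,fy=f,interpolation=2)*gain,0,255).astype(np.uint8)
    cv2.imwrite(f"pics/s{i}.png",im); print(f"pics/s{i}.png"); return c
E
python3 - <<'E'
from h import *
for v in(2.12,1.6,0.03): print(v,inverse_kinematics([*KN,127],knob(v)))
turn(2.12,0.02)
movep([450,0,400],down(np.pi/2)); print(read_state()["time"])
snap("top",(170,120,470,290),2.6)
E
```

```text
2.12 [-0.67651586  0.58078557  0.29806968  1.94130705 -0.2668707   0.6573461
 -0.02127172]
1.6 [-0.60074877  0.56804126  0.1921342   1.93737212 -0.17021942  0.65157458
  0.4083121 ]
0.03 [-0.33230956  0.55991026 -0.17446307  1.92299433  0.14882729  0.67095463
  1.68324239]
gap 12.664131934985797
q [-0.27  0.57 -0.26  1.92  0.21  0.68  1.62] torque [ 1.91 -0.32  0.07] F [0.6 9.3 6.2]
9.7083
pics/s5.png
```

View pics/s5.png

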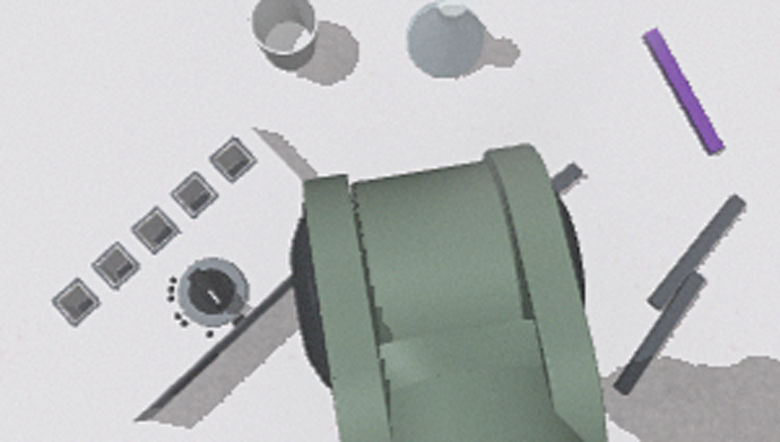

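```bash
cat >> h.py <<'E'
def fitrods(c):
    """(centre, heading deg, length) of each dark bar on the bench, via edge-line direction then splitting by cross offset"""
    m,P=rods(c); k,l,st,ce=cv2.connectedComponentsWithStats(m); out=[]
    for i in range(1,k):
        if st[i,4]<150: continue
        uv=np.argwhere(l==i)[:,::-1]
        q=np.array([onplane(c,u,v,16)[:2] for u,v in uv],np.float32)
        r=cv2.minAreaRect(q); 
        out.append((q,r))
    return out
def refine(q,r0):
    """q: points; least squares bar from seed (centre,dir): keep near points, PCA, mid of extents"""
    c,d=r0
    for _ in range(6):
        n=np.array([-d[1],d[0]]); e=q-c; k=(abs(e@n)<10)&(abs(e@d)<82); p=q[k]
        mu=p.mean(0); d2=np.linalg.svd(p-mu,full_matrices=False)[2][0]; d=d2*np.sign(d2@d)
        t=(p-mu)@d; c=mu+d*(np.percentile(t,1)+np.percentile(t,99))/2
    n=np.array([-d[1],d[0]]);return c,d,np.ptp((p-c)@d),np.ptp((p-c)@n),len(p)
E
python3 - <<'E'
from h import *
for n in("top","side"):
    c=camera(n); np.savez(f"{n}1.npz",**c)
    for q,r in fitrods(c):
        print(n,len(q),np.round(r[0],1),np.round(r[1],1),round(r[2],1))
        if max(r[1])>180:
            for s in(((550,-335),),((460,-257),)):
                for a in(0,):
                    d=np.array([.75,-.66]);d/=np.linalg.norm(d)
                    print("  ",[np.round(x,2) for x in refine(q,(np.array(s[0],float),d))])
        else: print("  ",[np.round(x,2) for x in refine(q,(np.array(r[0]),np.array([.6,-.8])))])
E
```

```text
top 686 [ 507.2 -292.8] [ 36.4 245.2] 53.4
   [array([ 538.77, -316.9 ]), array([ 0.83, -0.56]), np.float64(162.5), np.float64(19.76), np.int64(349)]
   [array([ 469.18, -274.14]), array([ 0.83, -0.55]), np.float64(162.43), np.float64(19.83), np.int64(381)]
side 708 [ 593.6 -141.5] [ 22.5 152.5] 37.2
   [array([ 593.3, -141.4]), array([ 0.59, -0.81]), np.float64(152.63), np.float64(19.92), np.int64(650)]
side 2017 [ 504.3 -295.6] [ 39.7 244.3] 53.2
   [array([ 536.55, -318.91]), array([ 0.83, -0.56]), np.float64(163.24), np.float64(20.42), np.int64(1044)]
   [array([ 468.98, -276.69]), array([ 0.85, -0.53]), np.float64(163.77), np.float64(20.25), np.int64(1005)]
```

The picture shows the white line at (212,295) pointing at the bar mark (238,322), so the selector is off. Fitting the touching pair again from their free ends only.

```bash
cat >> h.py <<'E'
def freefit(c,ax=np.array([.8,-.6])):
    out=[]
    for q,r in fitrods(c):
        L=max(r[1]); b=cv2.boxPoints(r); 
        e=max([b[1]-b[0],b[2]-b[1]],key=np.linalg.norm); e=e/np.linalg.norm(e); e*=np.sign(e@ax)
        for sg in((1,-1) if L>180 else (1,)):
            d=e*sg; t=q@d; p=q[t>t.max()-(85 if L>180 else 200)]
            for _ in range(3):
                mu=p.mean(0); v=np.linalg.svd(p-mu,full_matrices=False)[2][0]; d=v*np.sign(v@d)
            s=(p-mu)@d; end=mu+d*np.percentile(s,99.3)
            cen=end-75*d if L>180 else mu+d*(s.max()+s.min())/2
            out.append((cen,d,np.ptp((p-mu)@np.array([-d[1],d[0]]))))
    return out
E
python3 - <<'E'
from h import *
for n in("top0","side0","top1","side1"):
    for c,d,w in freefit(dict(np.load(n+".npz"))): print(n,c.round(1),d.round(3),"far end",(c+75*d).round(1),w.round(1))
# heights: triangulate far-end centroid pixels (project fits)
def px(c,p):
    T=np.linalg.inv(c["cam_to_world"]); q=T[:3,:3]@p+T[:3,3]; return c["cx"]-c["fx"]*q[0]/q[2],c["cy"]+c["fy"]*q[1]/q[2]
t=dict(np.load("top0.npz"));s=dict(np.load("side0.npz"))
for a,b in zip(sorted(freefit(t),key=lambda r:r[0][1]),sorted(freefit(s),key=lambda r:r[0][1])):
    for k in(0,75):
        r=[ray(x,*px(x,np.array([*(f[0]+k*f[1]),16.]))) for x,f in((t,a),(s,b))]
        P,g=tri(*r); print(P.round(1),g.round(1))
E
```

```text
top0 [ 595.1 -136.6] [ 0.605 -0.796] far end [ 640.5 -196.3] 16.4
top0 [ 547.4 -317.5] [ 0.75  -0.661] far end [ 603.6 -367. ] 17.1
top0 [ 463.5 -273.3] [-0.799  0.601] far end [ 403.6 -228.2] 17.9
side0 [ 593.6 -141.5] [ 0.603 -0.798] far end [ 638.8 -201.3] 22.8
side0 [ 543.3 -319.5] [ 0.773 -0.634] far end [ 601.3 -367. ] 21.6
side0 [ 462.8 -277.2] [-0.797  0.604] far end [ 403.  -231.9] 20.1
top1 [ 547.2 -317. ] [ 0.751 -0.66 ] far end [ 603.5 -366.5] 16.6
top1 [ 463.6 -273.1] [-0.795  0.606] far end [ 404.  -227.7] 17.9
side1 [ 593.6 -141.4] [ 0.599 -0.801] far end [ 638.5 -201.5] 23.0
side1 [ 543.3 -319.5] [ 0.775 -0.632] far end [ 601.4 -366.9] 21.7
side1 [ 461.1 -276.1] [-0.79   0.613] far end [ 401.9 -230.1] 20.8
[ 545.6 -318.3   13.3] 4.1
[ 602.5 -367.    16. ] 2.3
[ 463.2 -274.8   10.5] 1.2
[ 403.  -229.4   11.2] 1.1
[ 595.4 -137.4    9.8] 1.4
[ 641.1 -197.5    9.2] 1.4
```

Heights are consistent: rods lie flat, with the visible face centroid 10–16 mm up. Checking what the arm can reach for pick and stand.

```bash
cat >> h.py <<'E'
def frame(z,y): return np.stack([np.cross(y,z),y,z],1)
def pickR(u,a): # u: rod dir (2d) towards the end that will be up; tool tilted by a
    u=np.array([*u,0]); z=-np.sin(a)*u-np.cos(a)*np.array([0,0,1.])
    # tool y horizontal across the rod; sign matched in standR: y = up_like x ...
    y=np.cross(np.array([0,0,-1.]),u); return frame(z,y)
def standR(th,a): # rod up; tool z heading th, a below horizontal; same tool-to-rod relation
    h=np.array([np.cos(th),np.sin(th),0]); u=np.array([0,0,1.]); z=-np.sin(a)*u+np.cos(a)*h
    y=np.cross(h,u); return frame(z,y)
E
python3 - <<'E'
from h import *
u=np.array([.6,-.8]);a=.5
U=np.array([.6,-.8,0]); print((pickR(u,a).T@U).round(3),(standR(1.,a).T@[0,0,1]).round(3))
R={"S":((595,-137),(.605,-.796)),"A":((547,-317.5),(.75,-.66)),"B":((463.5,-273.5),(-.797,.604))}
g=50
for a in(.35,.5,.65,.8):
    print("a",a)
    for k,(c,d) in R.items():
        for sg in((1,-1) if k=="S" else (1,)):
            d_=np.array(d)*sg; c=np.array(c)
            o=[inverse_kinematics([*(c+g*d_),z],pickR(d_,a)) for z in(23,150)]
            print(k,sg,[None if q is None else np.round(q,2).tolist() for q in o])
    for w in(0,2,4):
        for th in(YAW,YAW+np.pi/2,YAW-np.pi/2,YAW-.4):
            o=[inverse_kinematics([*WELL[w],z],standR(th,a)) for z in(145,280)]
            print("well",w,round(th,2),[None if q is None else np.round(q,2).tolist() for q in o])
E
```

```text
[ 0.878  0.    -0.479] [ 0.878  0.    -0.479]
a 0.35
S 1 [[-0.2, 1.27, 1.01, 1.42, -1.11, 1.44, -1.48], [-0.25, 1.2, 1.22, 1.39, -1.1, 1.67, -1.48]]
S -1 [[-0.23, 0.76, 0.19, 2.07, 0.9, 0.22, -0.33], [-0.23, 0.51, 0.18, 2.03, 0.48, 0.46, 0.15]]
A 1 [[0.02, 1.43, 1.22, 1.25, -1.15, 1.6, -1.11], [0.02, 1.25, 1.22, 1.21, -1.0, 1.7, -1.16]]
B 1 [[1.25, 1.13, -1.28, 2.31, 1.8, 1.11, -0.21], [0.35, 0.36, -0.03, 2.31, 0.71, 0.18, 0.57]]
well 0 0.74 [[0.6, 1.04, -0.87, 2.2, 3.59, 0.69, 2.21], [0.84, 0.92, -1.28, 2.19, 3.17, 0.41, 2.49]]
well 0 2.31 [[0.04, 1.22, -0.12, 0.99, -0.75, 1.84, 0.85], [0.18, 1.09, -0.47, 0.97, -0.58, 1.86, 0.57]]
well 0 -0.83 [[-0.59, 0.94, -0.32, 1.82, 1.5, 1.5, 1.97], [-0.52, 0.72, -0.42, 1.82, 1.45, 1.57, 2.19]]
well 0 0.34 [[0.34, 1.03, -0.87, 2.33, 3.0, 1.23, 2.33], [0.48, 0.71, -1.07, 2.33, 2.77, 0.96, 2.34]]
well 2 0.74 [[0.4, 1.03, -0.87, 2.36, 3.35, 0.97, 2.33], [0.65, 0.83, -1.28, 2.36, 3.01, 0.68, 2.49]]
well 2 2.31 [[-0.01, 1.11, -0.2, 1.27, -0.75, 1.63, 0.88], [-0.04, 0.93, -0.14, 1.27, -0.83, 1.76, 0.78]]
well 2 -0.83 [[-0.71, 0.96, -0.41, 1.8, 1.38, 
[... 4173 characters left out ...]
0.9, -0.25, 1.43, -0.49, 1.28, 0.74], [-0.08, 0.74, -0.21, 1.36, -0.53, 1.47, 0.65]]
well 2 -0.83 [[-0.56, 0.75, -0.44, 1.82, 1.18, 1.23, 2.18], [-0.47, 0.57, -0.55, 1.75, 1.06, 1.37, 2.4]]
well 2 0.34 [[0.08, 0.7, -0.86, 2.26, 2.24, 0.75, 2.49], [-1.26, 0.38, 0.85, 2.23, 3.97, 0.18, 0.48]]
well 4 0.74 [[0.04, 0.68, -0.86, 2.32, 2.52, 0.57, 2.5], [-0.79, 0.24, 0.19, 2.26, 3.94, 0.17, 0.84]]
well 4 2.31 [[-0.14, 0.83, -0.3, 1.6, -0.55, 1.11, 0.7], [-0.17, 0.65, -0.25, 1.53, -0.59, 1.32, 0.59]]
well 4 -0.83 [[-0.68, 0.78, -0.51, 1.79, 1.1, 1.34, 2.08], [-0.62, 0.6, -0.61, 1.71, 1.0, 1.5, 2.29]]
well 4 0.34 [[-0.04, 0.79, -1.07, 2.3, 2.06, 1.04, 2.5], [-1.33, 0.28, 0.58, 2.27, 1.89, 0.19, 2.4]]
```

```bash
cat >> h.py <<'E'
A_=0.4; TH=YAW+np.pi/2; H=np.array([np.cos(TH),np.sin(TH)]); OFF=16
def grab(c,d,g=50):
    R=pickR(d,A_); p=np.asarray(c)+g*np.asarray(d)
    for z in(200,24):
        if inverse_kinematics([*p,z],R) is None: print("no ik",z)
    movep([*p,200],R); movel([*p,70],max_speed=200); hit=movel([*p,24],max_speed=60,guard=12)
    clamp(); s=read_state(); print("hit",hit,"z",s["eef_pos"][2].round(1),"gap",round(s["finger_gap"],1),"t",s["time"])
    movel([*p,220],max_speed=200); print("gap",round(read_state()["finger_gap"],1))
def carry(w,g=50):
    movep([480,-20,330],standR(TH,A_))
    movep([*(WELL[w]-OFF*H),250],standR(TH,A_)); s=read_state(); print("gap",round(s["finger_gap"],1),"t",s["time"])
def insert(w,dx=(0,0),z=146):
    p=WELL[w]-OFF*H+np.asarray(dx)
    movel([*p,250],max_speed=60); movel([*p,205],max_speed=80,guard=12); hit=movel([*p,z],max_speed=60,guard=12)
    s=read_state(); print("hit",hit,"z",s["eef_pos"].round(1),"F",np.round(s["ft_force"],1),"gap",round(s["finger_gap"],1)); return hit
def letgo():
    open_gripper(); s=read_state(); z=s["tool_rot"][:,2] if hasattr(s["tool_rot"],"shape") else np.array(s["tool_rot"])[:,2]
    p=np.array(s["eef_pos"])-90*z; movel(p,max_speed=200); movel([p[0],p[1],320],max_speed=200)
E
python3 - <<'E'
from h import *
f=freefit(dict(np.load("top1.npz"))); c,d,w=[r for r in f if r[1][0]>0 and r[0][1]<-290][0]; print(c,d)
grab(c,d); carry(4)
snap("side"); snap("top")
E
```

```text
[ 547.2001 -317.0155] [ 0.75095135 -0.6603575 ]
hit False z 24.3 gap 14.0 t 14.55
gap 13.9
gap 13.9 t 19.075
pics/s6.png
pics/s7.png
```

View pics/s6.png

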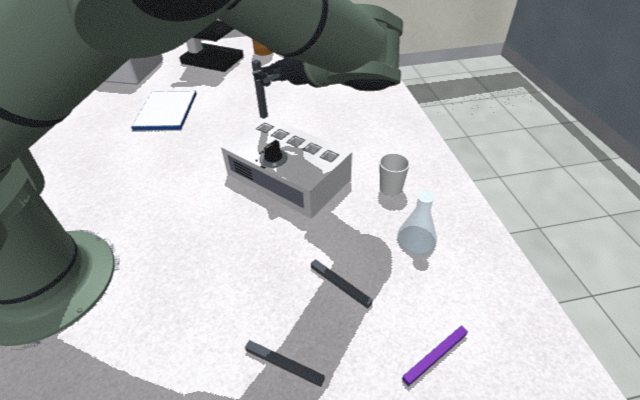

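View pics/s7.png

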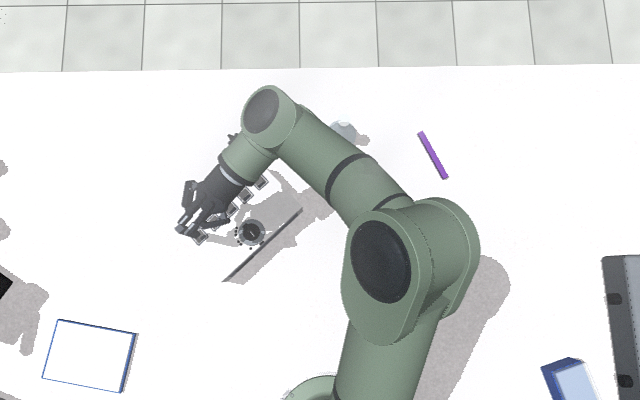

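The side view shows the rod held upright at (255–264, 62–117), with only two rods left on the bench. The top view shows the forearm passing over the beaker and flask, so I'll check the clearance there before lowering.

```bash
python3 - <<'E'
from h import *
s=camera("side"); t=camera("top"); P=cloud(s)
w=WELL[4]; m=(abs(P[...,0]-w[0])<30)&(abs(P[...,1]-w[1])<35)&(P[...,2]>115)&(P[...,2]<225)
m&=s["image"].max(2)<90
q=P[m]; print(len(q))
for z in range(120,225,15):
    r=q[abs(q[:,2]-z)<7.5]; 
    if len(r): print(z,r.mean(0).round(1),np.ptp(r[:,:2],axis=0).round(1))
print("well",w, "eef",read_state()["eef_pos"])
# bystanders
P0=cloud(dict(np.load("side0.npz")));
for n,(u,v) in dict(beaker=(393,175),flask=(418,235)).items(): print(n,P0[v,u].round(1))
PT=cloud(t)
for u,v in((265,110),(285,125),(310,140),(340,165),(240,150),(215,190),(342,150)): print((u,v),PT[v,u].round(0))
for u,v in((395,75),(370,80),(350,78),(330,70),(395,40)): print("side",(u,v),P[v,u].round(0))
T0=dict(np.load("top0.npz"))
print("beaker",onplane(T0,279,126,85).round(0),"flask",onplane(T0,342,136,40).round(0))
E
```

```text
280
120 [494.1 316.  125.7] [0. 0.]
135 [501.2 311.3 135.2] [18.9 11.1]
150 [501.1 312.6 149.9] [19.5 11.7]
165 [500.9 311.9 165.3] [18.1 12.2]
180 [500.7 311.8 179.9] [19.3 14.5]
195 [501.2 312.1 194.8] [19.4 13.7]
210 [500.7 311.7 209.6] [18.9 11.7]
well [499.28173761 319.50774232] eef [510.69534539 306.68572254 250.12003428]
beaker [774.6  84.1  71.9]
flask [774.2 -84.7  50.5]
(265, 110) [704. 115. 436.]
(285, 125) [666.  76. 460.]
(310, 140) [624.  31. 500.]
(340, 165) [568. -16. 547.]
(240, 150) [643. 170. 380.]
(215, 190) [572. 228. 332.]
(342, 150) [598. -21. 527.]
side (395, 75) [728.  28. 359.]
side (370, 80) [686.  34. 351.]
side (350, 78) [651.  38. 358.]
side (330, 70) [608.  -1. 397.]
side (395, 40) [738.  70. 401.]
beaker [791. 114.  85.] flask [775. -58.  40.]
```

The rod is vertical and over the well, and the arm stays above 240 mm near the glassware. Inserting.

```bash
python3 - <<'E'
from h import *
if not insert(4): letgo()
print(read_state()["time"]); snap("side",(180,40,420,240),3,1)
c=camera("side"); np.savez("side2.npz",**c); print([(x.round(1),d.round(3),w.round(1)) for x,d,w in freefit(c)])
E
```

```text
hit False z [510.2 307.8 146.4] F [-0.5 -0.1 -0.4] gap 14.4
23.5
pics/s8.png
[(array([ 584.9, -168.7], dtype=float32), array([ 0.612, -0.791], dtype=float32), np.float32(23.3)), (array([ 462.7, -276.7], dtype=float32), array([ 0.803, -0.596], dtype=float32), np.float32(20.9))]
```

View pics/s8.png

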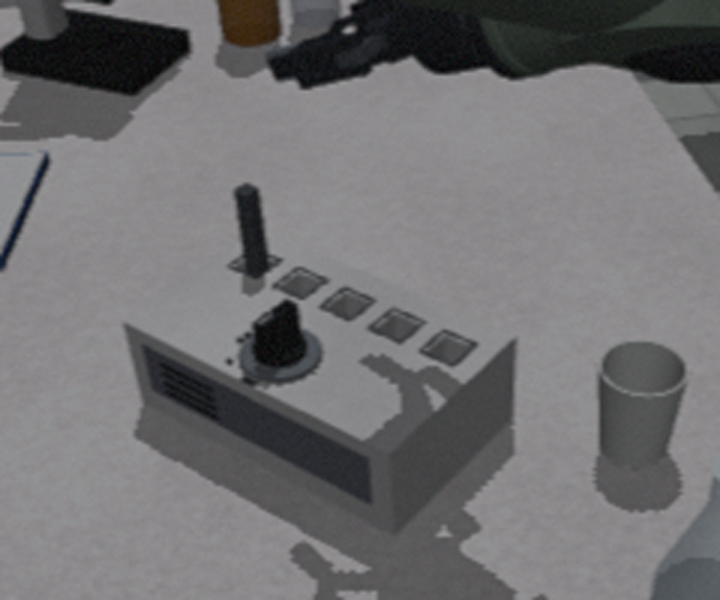

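```bash
python3 - <<'E'
from h import *
movep([480,60,400],standR(TH,A_)); 
for n in("side","top"):
    c=camera(n); np.savez(n+"3.npz",**c); print(n,[(x.round(1),d.round(3),w.round(1)) for x,d,w in freefit(c)])
    P=cloud(c); m=(np.linalg.norm(P[...,:2]-WELL[4],axis=-1)<20)&(P[...,2]>95)&(P[...,2]<300); print(m.sum(),P[m].mean(0).round(1),np.percentile(P[m][:,2],[2,98]) if m.any() else 0)
E
```

```text
side [(array([ 584.5, -168.8], dtype=float32), array([ 0.605, -0.796], dtype=float32), np.float32(21.4)), (array([ 462.9, -276.5], dtype=float32), array([ 0.799, -0.601], dtype=float32), np.float32(21.1))]
218 [501.8 313.9 133.6] [ 96.36522692 165.24551341]
top [(array([ 586. , -163.9], dtype=float32), array([ 0.609, -0.793], dtype=float32), np.float32(15.7)), (array([ 462.4, -270.6], dtype=float32), array([ 0.8  , -0.601], dtype=float32), np.float32(17.9))]
108 [499.7 315.1 144.1] [ 95.70866613 169.17566685]
```

The first rod stands in well 4 with its top at ≈165 mm, so it is fully down. The single rod was knocked to (586,-164), and both views agree on that. Next is rod B into well 3, with a numeric check before insertion.

```bash
cat >> h.py <<'E'
def check(w,lo=135,hi=215):
    s=camera("side"); P=cloud(s); q=P[(np.linalg.norm(P[...,:2]-WELL[w],axis=-1)<40)&(P[...,2]>lo)&(P[...,2]<hi)&(s["image"].max(2)<100)]
    for a in range(lo,hi,20):
        r=q[(q[:,2]>=a)&(q[:,2]<a+20)]
        if len(r): print(a,len(r),(r[:,:2].mean(0)-WELL[w]).round(1))
    print("lowest",np.percentile(P[(np.linalg.norm(P[...,:2]-WELL[w],axis=-1)<25)&(P[...,2]>100)&(s["image"].max(2)<100)][:,2],1).round(1))
E
python3 - <<'E'
from h import *
grab([463,-272.5],np.array([.8,-.6])); carry(3); check(3); snap("side",(180,40,420,240),3,1.3)
E
```

```text
hit False z 24.3 gap 14.1 t 28.9
gap 14.3
gap 14.2 t 33.2667
135 58 [ 1.2 -7. ]
155 55 [ 0.8 -7.5]
175 58 [ 1.3 -7.8]
195 69 [ 1.3 -7.6]
lowest 127.8
pics/s9.png
```

```bash
python3 - <<'E'
from h import *
if not insert(3):
    letgo(); movep([480,60,400],standR(TH,A_))
    for n in("side","top"):
        c=camera(n); print(n,[(x.round(1),d.round(3),w.round(1)) for x,d,w in freefit(c)])
        P=cloud(c)
        for w in(4,3):
            m=(np.linalg.norm(P[...,:2]-WELL[w],axis=-1)<20)&(P[...,2]>97)&(P[...,2]<300); print(w,m.sum(),P[m].mean(0).round(1),np.percentile(P[m][:,2],98))
E
```

```text
hit False z [545.3 269.3 146.4] F [ 0.2 -0.5 -1.1] gap 14.0
side [(array([ 584.6, -168.9], dtype=float32), array([ 0.606, -0.796], dtype=float32), np.float32(21.7))]
4 214 [501.9 313.9 134.8] 165.29813213209596
3 217 [536.8 275.6 134.8] 165.00901255419055
top [(array([ 586.1, -163.9], dtype=float32), array([ 0.61 , -0.792], dtype=float32), np.float32(15.6))]
4 104 [499.7 315.5 145. ] 167.29501475569356
3 96 [534.2 277.4 145.6] 168.67229307354157
```

```bash
python3 - <<'E'
from h import *
grab([586.1,-164.5],np.array([.608,-.794])); carry(1); check(1)
E
```

```text
hit False z 24.3 gap 13.6 t 43.0917
gap 14.2
gap 14.3 t 47.5917
135 61 [ 0.  -8.2]
155 63 [-0.1 -7.5]
175 60 [-0.4 -7.7]
195 54 [-0.9 -8.2]
lowest 126.2
```

```bash
python3 - <<'E'
from h import *
if not insert(1):
    letgo(); movep([480,-60,400],down(np.pi/2))
    for n in("side","top"):
        c=camera(n); print(n,[(x.round(1),d.round(3),w.round(1)) for x,d,w in freefit(c)])
        P=cloud(c)
        for w in(4,3,1):
            m=(np.linalg.norm(P[...,:2]-WELL[w],axis=-1)<20)&(P[...,2]>97)&(P[...,2]<300); print(w,m.sum(),P[m].mean(0).round(1),np.percentile(P[m][:,2],98))
    print(read_state()["time"]); snap("side",(180,60,480,260),2.6,1.2)
E
```

```text
hit False z [615.4 192.5 146.5] F [-0.7 -0.4 -0.5] gap 13.9
side []
4 148 [504.5 313.7 129.5] 165.52757301808964
3 219 [536.5 275.7 134.7] 165.43631643450794
1 233 [605.2 198.  135.4] 165.62780498402796
top []
4 105 [499.5 315.3 145.8] 168.18380086738287
3 94 [534.  277.2 145.5] 167.67461448811198
1 78 [602.3 200.2 148.9] 168.18544788405148
53.175
pics/s10.png
```

All three rods stand with their tops at 165 mm and the bench is clear. Turning the selector to two dots.

```bash
python3 - <<'E'
from h import *
turn(0.02,1.6); movep([480,-120,400],down(np.pi/2)); wait(0.5); print(read_state()["time"])
c=snap("top",(170,110,420,290),3)
np.savez("top5.npz",**c); P=cloud(c); q=P[(P[...,2]>122)&(P[...,2]<142)&(np.linalg.norm(P[...,:2]-KN,axis=-1)<27)]
r=cv2.minAreaRect(q[:,:2].astype(np.float32)); print(r, "bar heading expected deg",np.degrees(YAW+np.pi-1.6)%180)
for w in(4,3,1):
    m=(np.linalg.norm(P[...,:2]-WELL[w],axis=-1)<20)&(P[...,2]>97)&(P[...,2]<300); print(w,P[m].mean(0).round(1),np.percentile(P[m][:,2],98))
E
```

```text
gap 12.8869331298002
q [ 0.08  0.66 -0.76  1.9   0.62  0.83 -0.3 ] torque [ 0.69  1.25 -0.03] F [-5.  4.  7.]
62.2167
pics/s11.png
((506.8603515625, 185.3238983154297), (14.024038314819336, 40.000205993652344), 40.836639404296875) bar heading expected deg 130.71990004079788
4 [499.7 315.3 145.1] 168.10920350951756
3 [534.1 277.2 146.4] 168.32097741312435
1 [602.3 200.4 149.9] 168.83895762202806
```

```bash
ls pics
```

```text
crop0.png
m_side.png
m_top.png
s10.png
s11.png
s5.png
s6.png
s7.png
s8.png
s9.png
side0.png
top0.png
```

View pics/s11.png

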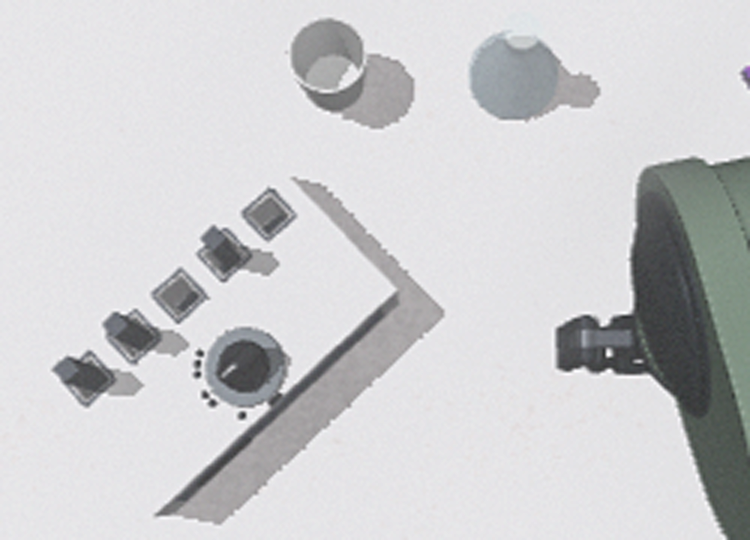

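The white line at (230,375) points at the two dots (208,398), three rods stand in the wells, and the beaker and flask have not moved.

```bash
python3 -c "
from workcell import *
print(finish_job())"
```

```text
the job is handed in; nothing more can be done
None
```

The job is handed in: I turned the selector to off, stood all three rods fully down in wells 4, 3 and 1, then set it to two dots, leaving the flask, beaker and purple bar alone (about 62 s; no verdict was returned).

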